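# Slide the dish under the microscope with the carriage lock held down

## Task

Bring the culture dish under the microscope: with the fingertips press the black lock button on the carriage of the loading slide right down and, keeping it down all the way, push the carriage fully home against the end stop under the microscope. Then let go of the button so that it springs up and the carriage is locked there. Do not touch the dish or disturb anything else on the bench.

Things in the scene. Friction and masses are not known exactly. Their poses are not given: they have to be found in the camera images.
- microscope: Stereo microscope fixed to the bench, with a rail (72 mm wide, top 44 mm high) running out along y. Origin: on the bench, on the rail's centre line, 70 mm from the button's start. z up; +y along the rail to its loading end, -y towards the microscope, the way the carriage must go. Optical axis at y = -260 mm: head 140 mm wide along y, 176 to 430 mm high; pillar (32 mm) at x = -118, y = -260 mm.
- carriage (a joint): How far the carriage has gone towards the microscope, m: 0 at the loading end (every start), 0.140 against the end stop. A tooth under the button locks it in a gap of a toothed bar, one every 10 mm, at 0 and 0.140 too, 1 mm play either way. It runs free (1.5 N friction) only while the button is at least about 3.5 mm down; let go, it locks again in the next gap.
- lock_button (a joint): How far the lock button is pressed down, m: 0 is up (locked), 0.006 is fully down. Spring: 3 N to start, 6.5 N fully down. It springs up by itself when let go in a gap of the toothed bar; between gaps it stays about 3 mm down.
- button_top (a point): Centre of the top of the lock button, a round black cap 30 mm in diameter with a grey dot, at the loading end of the carriage. When up, its top is 10 mm above its grey housing (56 x 46 mm) and 78 mm above the bench. It is pressed straight down and rides with the carriage; this point moves with it.
- push_tab (a point): Upright aluminium push tab on the carriage, on the microscope side of the button: 60 mm wide across the rail, 6 mm thick, 20 mm higher than the button. This point is the middle of the upper edge of its face that looks at the button, 20 mm from the button's axis. A finger on the button may lean on this face to push.
- nest (a point): Middle of the dish's place on the carriage top, between four steel pins 9 mm high, 190 mm from the button's axis on the microscope side, 54 mm above the bench.
- dish: Covered clear culture dish, 88 mm in diameter, 17 mm high, standing loose in its place between the four pins (2 to 3 mm of play). Origin: centre of its underside. Must not be touched; it rides with the carriage.
- stop_face (a point): Middle of the face of the end stop with its two rubber bumpers, at the microscope end of the rail, that the front edge of the carriage meets at the end of its travel.
- dish_stack: Bystander: three clear dishes stacked, 88 mm in diameter, 52 mm high. Origin: centre of the underside.
- forceps: Bystander: steel forceps lying flat, 130 mm long. Origin: under its middle, x along its length.
- jar: Bystander: small clear jar with a white cap, 42 mm in diameter, 62 mm high. Origin: centre of the underside.
- tube_rack: Bystander: white rack 60 x 105 mm with seven capped vials, 47 mm high. Origin: centre of the underside.
- wash_bottle: Bystander: white bottle with a turquoise cap, 70 mm in diameter, 165 mm high. Origin: centre of the underside.
- tip_box: Bystander: pipette tip box with a yellow lid, 122 x 84 mm, 73 mm high. Origin: centre of the underside.
- pen: Bystander: marker pen lying flat, 136 mm long, 14 mm thick. Origin: under its middle, x along its length.
Things that resemble listed ones, but are neither listed nor needed, are in the scene too. Of the things that look like the dish, the middle-sized one is meant.

How it is judged:
By the outcome, as a careful person would: the job done as asked, in the order asked, and still so for the second after the job is handed in, with the robot touching nothing.
It also fails if it takes over 38 s, if anything falls off the work surface, if the arm or the gripper's body presses on something with over 40 N, if the wrist force passes 120 N, or if a joint passes its speed limit or range.

## Robot

A 7-joint arm with a two-finger parallel gripper is mounted at the origin on the work surface. World frame = base frame: x ahead of the robot, y to its left, z up, the work surface at z = 0. Lengths are in m, angles in rad, forces in N, time in s.
With the tool pointing down it reaches from about 0.4 to 0.9 m from the base axis. Payload 5.5 kg.
Tool frame: the origin (TCP) lies on the centre line of the jaws, within the pads' length; the fingertips stand 8 mm ahead of it and the grasp point (between the pads) lies 11 mm behind it; z points along the fingers, y is the direction in which the jaws open and shut (so a half turn about z gives the same grasp; the last joint's range is limited). The gripper opens to 85 mm and grips with 20 to 120 N. Pads are 22 mm wide; open, the fingers measure 114 mm over their backs; the gripper's body (76 mm by 85 mm) begins 54 mm behind the grasp point. The pads swing forward as they close: fully open they stand 13 mm farther back than shut.
Start: joints at [-0.844, 0.501, -0.427, 1.55, 0.221, 1.138, -0.21], TCP at [0.291, 0.581, 0.239] pointing down, gripper open.
Joint ranges: [-2.88, 2.88], [-0.31, 2.03], [-1.54, 1.56], [0.2, 2.42], [-1.41, 4.55], [0.19, 2.02], [-2.57, 2.57]. Speed limits (rad/s): [2.57, 2.57, 3.14, 3.14, 3.14, 3.14, 3.14].

## Interface

Orientations are given as a unit quaternion [w, x, y, z].
In Python, from rig import readout, grab_frame, camera_model, ticket gives the robot as it stands.
- The arm moves only by the tool play_rows, never from a script. Its argument "commands" is one flat list of numbers, 7 for each row, row after row: the shift along the tool's x, y, z in units of 0.15 m (1.0 is 0.15 m), then the turn, a rotation vector about the tool's x, y, z in units of 2 rad (1.0 is 2 rad), then the closure, from 0 (fully open) to 1 (shut). In form: [x, y, z, wx, wy, wz, claw, x, y, z, wx, wy, wz, claw, ...]. A call has 1 to 10 rows; each row shifts and turns the commanded pose from where the row before left it, along the tool's axes as they then stand; what a row does not reach is not made up. A row lasts 1/12 s, in which the tool goes at most 41.7 mm and 7.16 degrees, less where a joint would pass 70% of its speed; a pose out of reach is approached as far as the arm can. A call with a number of a shift or a turn outside -1 to 1 is refused whole. A call with a gripper value outside its range is refused whole. The fingers move at their own pace and stop on an object; "squeeze" is the grip in N (left out, the last holds). Time passes only in rows, so rows that do not move let the fingers close. It gives the time, the measured TCP pose, the force and the opening at its end, in the units of the state.
- readout.get_state(): the state, without advancing time (a new reading comes with each control period).
- grab_frame(name): name is "side" or "top" or "wrist"; returns the picture (400x640x3 uint8, red, green, blue); there is no depth.
- camera_model(name): a dict with "fx", "fy", "cx", "cy" (pixels), "dist" ([k1, k2, p1, p2, k3] as OpenCV has them; the pictures are not rectified), "world_from_camera" (4x4, takes a point from camera to world coordinates); the wrist camera has in their place "tool_from_camera" (4x4, takes a point from camera to tool coordinates, whose origin is the TCP and whose axes are the flange's). Camera axes: x right, y down, z forward; pixel columns grow to the right and rows downward; lengths in m; the calibration is good to about 2 mm. A picture is of the moment at which its call begins: read the wrist's pose just before it. camera_model takes no time and is no camera call.
- ticket.job_done(): hands the job in, once; it reports no verdict.
The state is a dict: "clock": time; "qpos": joint angles; "qvel": joint speeds; "joint_torque": joint torques, N m; "eef_pos": TCP position; "eef_rot": TCP orientation; "ft_force": force on the tool from outside, world axes, zero at the start; "torque": the same for the moment, N m; "opening": finger opening in m.
Only numpy, scipy, OpenCV 4.12 (cv2) and the standard library are available. Lean on these libraries where they do the work, as an engineer would, in place of code of your own. Each camera call takes 0.05 s, during which the arm holds its last target. There are 200 camera calls.

## Working session

There is one attempt and no reset: what is moved stays moved. The work goes in short steps, Python scripts to look and compute and a tool call to move; the robot and the scene stay as the last step left them, time stands still between calls to the robot, and variables do not carry over. Pictures are saved under pics/ and viewed, about 8 in all and at most 12, crops included, and the job is handed in when it is done.

Besides the shell and the picture viewer there is one more tool, called after "Request:" by a JSON object that holds its "method" and its "body". play_rows: Moves the arm, as the interface text tells. Its arguments: {"type":"object","properties":{"commands":{"type":"array"},"squeeze":{"type":"number"}},"required":["commands"]}

```bash
mkdir -p pics
python3 - <<'E'
from rig import readout, grab_frame, camera_model
import cv2,json
s=readout.get_state();print({k:s[k] for k in('clock','eef_pos','eef_rot','opening')})
for n in('side','top'):
    cv2.imwrite(f'pics/{n}0.png',grab_frame(n)[:,:,::-1]); m=camera_model(n);print(n,m)
print(camera_model('wrist'))
E
```

```text
{'clock': 0.0, 'eef_pos': array([0.29052262, 0.58067302, 0.2382398 ]), 'eef_rot': array([-2.53807618e-04,  2.29791352e-01,  9.73239402e-01, -9.67200717e-04]), 'opening': 0.08555022242299927}
side {'fx': 432.91786465910576, 'fy': 432.91786465910576, 'cx': 315.39127736516133, 'cy': 201.8187462843529, 'dist': array([-0.05040521,  0.        ,  0.        ,  0.        ,  0.        ]), 'world_from_camera': array([[ 0.83929728, -0.3556888 ,  0.41117581,  0.1265958 ],
       [-0.5436554 , -0.5551233 ,  0.62950531, -0.55462826],
       [ 0.00434528, -0.75188004, -0.65928561,  0.74894672],
       [ 0.        ,  0.        ,  0.        ,  1.        ]])}
top {'fx': 430.1901599102815, 'fy': 430.1901599102815, 'cx': 320.0813091443727, 'cy': 194.77576002502852, 'dist': array([-0.09687391,  0.        ,  0.        ,  0.        ,  0.        ]), 'world_from_camera': array([[-2.14758656e-04, -9.86972279e-01,  1.60890255e-01,
         3.60367115e-01],
       [-9.99999974e-01,  2.23531467e-04,  3.64267601e-05,
         8.18969853e-02],
       [-7.19162370e-05, -1.60890243e-01, -9.86972302e-01,
         1.12842835e+00],
       [ 0.00000000e+00,  0.00000000e+00,  0.00000000e+00,
         1.00000000e+00]])}
{'fx': 299.28771923052693, 'fy': 299.28771923052693, 'cx': 325.71032960176825, 'cy': 197.93877634838412, 'dist': array([-0.0370879,  0.       ,  0.       ,  0.       ,  0.       ]), 'tool_from_camera': array([[-7.94639253e-04, -9.65940678e-01, -2.58762391e-01,
         6.55251196e-02],
       [ 9.99999669e-01, -8.12394467e-04, -3.83136375e-05,
         9.06233145e-04],
       [-1.73208434e-04, -2.58762336e-01,  9.65941004e-01,
        -1.34236945e-01],
       [ 0.00000000e+00,  0.00000000e+00,  0.00000000e+00,
         1.00000000e+00]])}
```

View pics/top0.png

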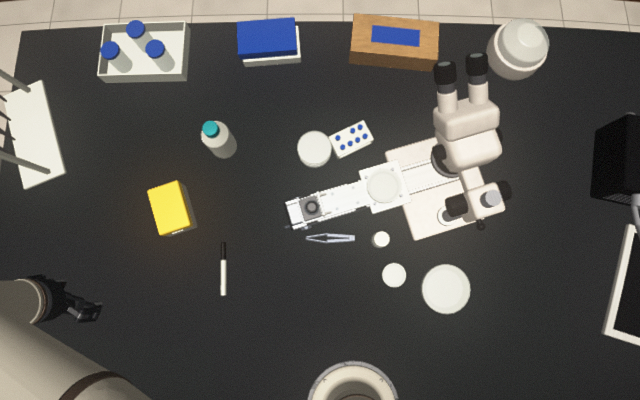

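View pics/side0.png

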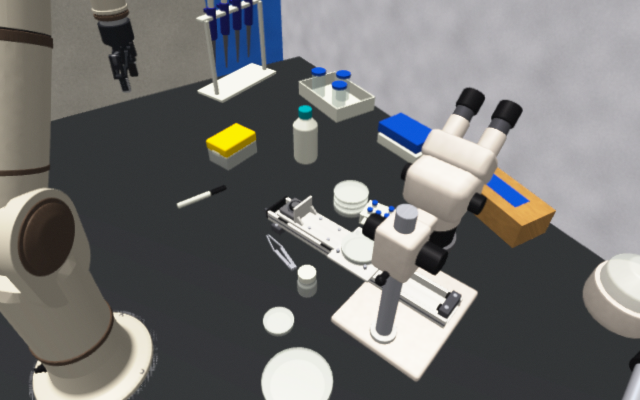

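Top view: the button is at about (312,207), the carriage dish at (384,187), and the microscope lies to the right (world -y). I'll zoom in for precise pixels.

```bash
cat > h.py <<'E'
import numpy as np,cv2
from rig import readout, grab_frame, camera_model
from scipy.spatial.transform import Rotation as R
def T(n,s=None):
    m=camera_model(n)
    if n!='wrist': return m,m['world_from_camera']
    q=s['eef_rot'];W=np.eye(4);W[:3,:3]=R.from_quat([*q[1:],q[0]]).as_matrix();W[:3,3]=s['eef_pos']
    return m,W@m['tool_from_camera']
def K(m): return np.array([[m['fx'],0,m['cx']],[0,m['fy'],m['cy']],[0,0,1]])
def ray(n,uv,s=None):
    m,W=T(n,s);p=cv2.undistortPoints(np.array([[uv]],float),K(m),m['dist'])[0,0]
    return W[:3,3],W[:3,:3]@[*p,1]
def onz(n,uv,z,s=None):
    o,d=ray(n,uv,s);return o+d*(z-o[2])/d[2]
def proj(n,P,s=None):
    m,W=T(n,s);V=np.linalg.inv(W);return cv2.projectPoints(np.atleast_2d(np.array(P,float)),cv2.Rodrigues(V[:3,:3])[0],V[:3,3],K(m),m['dist'])[0][:,0]
E
python3 - <<'E'
from h import *
a=cv2.imread('pics/top0.png')[165:245,275:435];b=cv2.imread('pics/side0.png')[180:290,255:415]
a=cv2.resize(a,None,fx=5,fy=5,interpolation=cv2.INTER_CUBIC)[:, :800];b=cv2.resize(b,None,fx=5,fy=5,interpolation=cv2.INTER_CUBIC)
cv2.imwrite('pics/a.png',a);cv2.imwrite('pics/b.png',b)
p=onz('top',(312,207),.078);n=onz('top',(384,187),.071);print(p,n,np.linalg.norm((p-n)[:2]))
E
```

```text
[0.50110187 0.10184559 0.078     ] [ 0.55242844 -0.07807586  0.071     ] 0.18709928880596743
```

View pics/a.png

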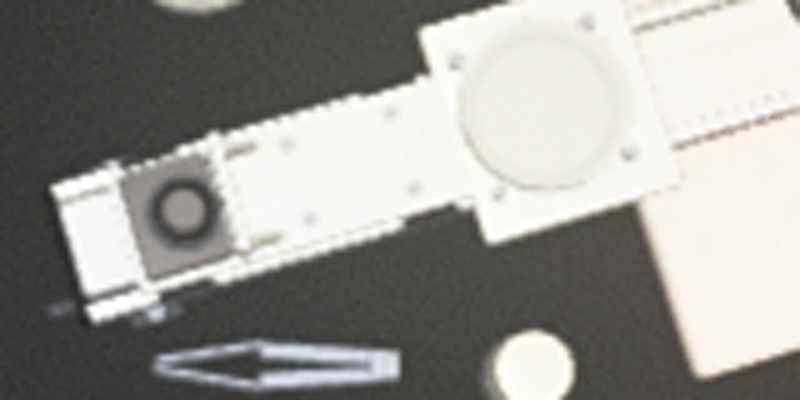

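View pics/b.png

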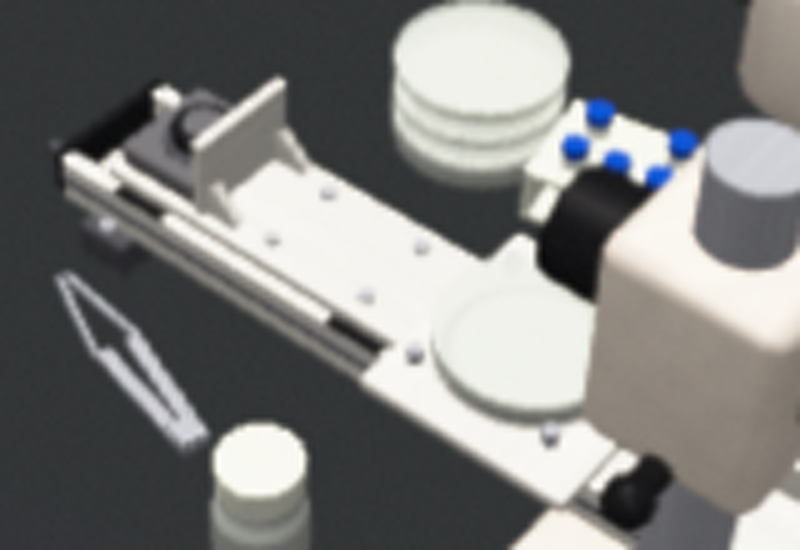

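Top crop: the button's grey dot is at crop (184,209), the dish at about (542,112), and the pins at (456,62), (587,22), (630,152) and (498,192). The side crop shows the black cap behind the tab at about (197,125).

Run:
```python
from h import *
f=lambda u,v:((u+.5)/5-.5+275,(v+.5)/5-.5+165)
b=onz('top',f(184,209),.078)
pins=np.array([onz('top',f(*p),.063) for p in((456,62),(587,22),(630,152),(498,192))]);n=pins.mean(0)
d=(n-b)[:2];L=np.hypot(*d);d/=L
print('b',b,'n',n,'L',L,'dir',d,np.degrees(np.arctan2(d[1],d[0])))
print('dish',onz('top',f(542,112),.071))
e=[(pins[1]+pins[2]-pins[0]-pins[3])[:2]];print('pin axis',np.degrees(np.arctan2(e[0][1],e[0][0])))
print('button in side crop',(proj('side',b)-[255,180]+.5)*5-.5)
tx=-d; s=readout.get_state()
Rt=R.from_quat([*s['eef_rot'][1:],s['eef_rot'][0]])
Rd=R.from_matrix(np.array([[tx[0],tx[1],0],[tx[1],-tx[0],0],[0,0,-1]]).T)
print('rotvec tool',(Rt.inv()*Rd).as_rotvec()); 
tgt=np.array([*(b[:2]+.005*d),.15]);print('shift in start tool',Rt.inv().apply(tgt-s['eef_pos'])/.15, tgt)
```

```text
b [0.50259294 0.1033278  0.078     ] n [ 0.55663431 -0.07726202  0.063     ] L 0.18850239216319895 dir [ 0.28668799 -0.95802401] -73.34022594296718
dish [ 0.55242768 -0.07556198  0.071     ]
pin axis -72.98389185665422
button in side crop [[207.53916767 122.83830759]]
rotvec tool [-1.74131787e-03  6.87275680e-04  8.16279145e-01]
shift in start tool [-2.71103197 -2.23754468  0.59284062] [0.50402638 0.09853768 0.15      ]
```

Request:
{"method": "play_rows", "body": {"commands": [-0.19,-0.16,0,0,0,0,1,-0.19,-0.16,0,0,0,0,1,-0.19,-0.16,0,0,0,0,1,-0.19,-0.16,0,0,0,0,1,-0.19,-0.16,0,0,0,0,1,-0.19,-0.16,0,0,0,0,1,-0.19,-0.16,0,0,0,0,1,-0.19,-0.16,0,0,0,0,1,-0.19,-0.16,0,0,0,0,1,-0.19,-0.16,0,0,0,0,1], "squeeze": 40}}

```text
clock: 0.93
eef_pos: [0.4384, 0.2373, 0.2391]
eef_rot: [-0.0, 0.23, 0.973, -0.0]
ft_force: [0.7, 0.4, 0.8]
opening: -0.0002
```

Request:
{"method": "play_rows", "body": {"commands": [-0.19,-0.16,0,0,0,0,1,-0.19,-0.16,0,0,0,0,1,-0.19,-0.16,0,0,0,0,1,0,0,0,0,0,0.0583,1,0,0,0,0,0,0.0583,1,0,0,0,0,0,0.0583,1,0,0,0,0,0,0.0583,1,0,0,0,0,0,0.0583,1,0,0,0,0,0,0.0583,1,0,0,0,0,0,0.0583,1]}}

```text
clock: 1.77
eef_pos: [0.4822, 0.1364, 0.2389]
eef_rot: [-0.0, 0.599, 0.8, -0.0]
ft_force: [0.2, 0.0, 0.6]
opening: 0.0003
```

```bash
cat > st.py <<'E'
from h import *
import sys
b=np.array([0.5026,0.1033,.078]);d=np.array([.2895,-.9572,0])  # start button, rail dir
def rep(s):
    q=s['eef_rot'];Rt=R.from_quat([*q[1:],q[0]]);r=s['eef_pos']-b
    print('t',s['clock'],'along',(r@d)*1e3,'across',1e3*(r@[.9572,.2895,0]),'tcp z',s['eef_pos'][2]*1e3,'F',np.round(s['ft_force'],1),'open',s['opening'])
    Rd=R.from_matrix(np.array([-d,[d[1]*-1*-1,-d[0],0] if 0 else np.cross([0,0,-1],-d),[0,0,-1]]).T)
    print('rotvec to goal',np.round((Rt.inv()*Rd).as_rotvec(),4),'q',np.round(s['qpos'],2))
    return Rt
E
python3 - <<'E'
from st import *
s=readout.get_state();rep(s);im=grab_frame('wrist')[:,:,::-1].copy()
cv2.imwrite('pics/w1.png',im)
print(proj('wrist',[b,b+.02*d+[0,0,.02]],s))
E
```

```text
t 1.7667 along -37.63912912195401 across -9.977467443596295 tcp z 238.88859334640316 F [0.2 0.  0.6] open 0.0003351248785318042
rotvec to goal [-0.001  -0.0001 -0.0087] q [-0.21  0.21 -0.14  1.93  0.03  1.01 -0.08]
[[335.33035811 220.79885696]
 [335.95345905 246.45997954]]
```

View pics/w1.png

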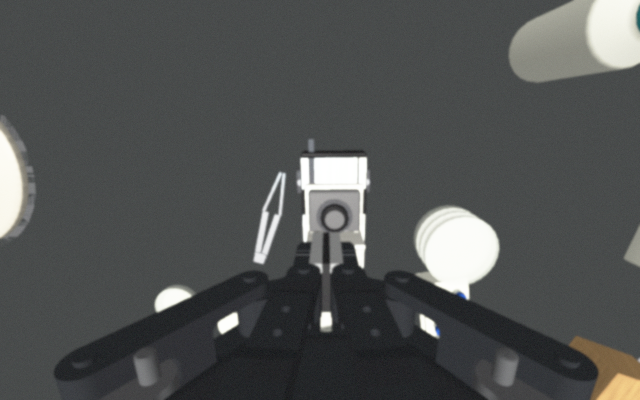

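The wrist view shows the button dot at (334,218), against (335,221) predicted, and the rail is upright in the picture, so the alignment is good.

Run:
```python
from st import *
s=readout.get_state();im=cv2.imread('pics/w1.png')
g=im.max(2)[200:236,316:352]; 
c=cv2.HoughCircles(cv2.resize(cv2.GaussianBlur(g,(3,3),0),None,fx=6,fy=6,interpolation=cv2.INTER_CUBIC),cv2.HOUGH_GRADIENT,1,200,param1=60,param2=10,minRadius=30,maxRadius=100)
print(c); 
for uv in ((334,218),):
    p=onz('wrist',uv,.078,s);print(p,(p-b)@d*1e3,(p-b)@[.9572,.2895,0]*1e3)
```

```text
[[[113.5 121.5  57.9]]]
[0.50021188 0.10574585 0.078     ] -3.032529852206521 -1.577829790577099
```

Request:
{"method": "play_rows", "body": {"commands": [-0.13,0.03,0,0,0,-0.002,1,-0.137,0.03,0,0,0,-0.002,1,0,0,0.2,0,0,0,1,0,0,0.2,0,0,0,1,0,0,0.2,0,0,0,1,0,0,0.2,0,0,0,1,0,0,0.06,0,0,0,1,0,0,0,0,0,0,1,0,0,0,0,0,0,1]}}

```text
clock: 2.57
eef_pos: [0.5028, 0.101, 0.1106]
eef_rot: [-0.0, 0.593, 0.805, -0.0]
ft_force: [0.1, -0.5, 0.3]
opening: -0.0001
```

Run:
```python
from st import *
s=readout.get_state();rep(s)
im=grab_frame('wrist')[:,:,::-1];im2=grab_frame('side')[:,:,::-1]
a=cv2.resize(im[170:400,220:440],(0,0),fx=1.8,fy=1.8)
c=cv2.resize(im2[130:270,230:350],None,fx=3,fy=3,interpolation=cv2.INTER_CUBIC)
H=max(a.shape[0],c.shape[0]);pad=lambda x:cv2.copyMakeBorder(x,0,H-x.shape[0],0,0,0)
cv2.imwrite('pics/c2.png',np.hstack([pad(a),pad(c)]))
```

```text
t 2.5667 along 2.2844777329201778 across -0.45800707309245997 tcp z 110.59916896326794 F [ 0.1 -0.5  0.3] open -0.00014734332137544975
rotvec to goal [-0.0006 -0.0002  0.0064] q [-0.16  0.4  -0.11  2.    0.06  0.74 -0.01]
```

View pics/c2.png

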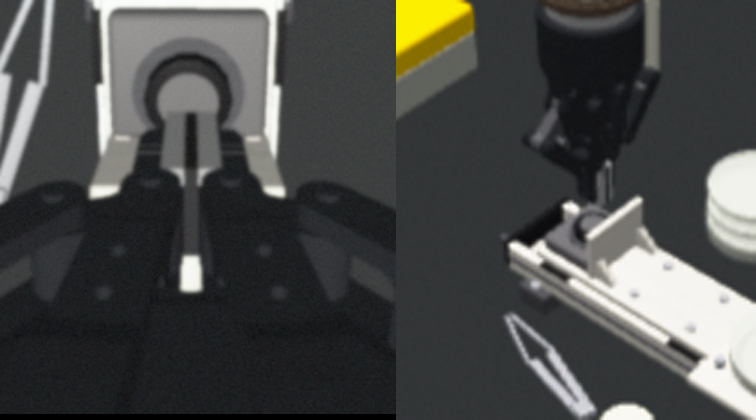

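Fingertips are centred across the button and clear of the tab. In the wrist crop the cap centre is at about (188,94) and the near pad edge at y≈112. Checking that numerically.

Run:
```python
from st import *
s=readout.get_state();Rt=rep(s)
for v in(92,96):
    p=onz('wrist',(220+188/1.8,170+v/1.8),.078,s);print('button along/across',(p-b)@d*1e3,(p-b)@[.9572,.2895,0]*1e3)
for x in(.009,.011): print((proj('wrist',s['eef_pos']+Rt.apply([x,0,.008]),s)-[220,170])*1.8)
for a in(16,18,20): print('tab edge',a,(proj('wrist',b+a*.001*d+[0,0,.02],s)-[220,170])*1.8)
```

```text
t 2.6667 along 2.441215776650939 across 0.9269582403571318 tcp z 112.04943106455397 F [ 0.7 -0.6  0.7] open -8.914533574101565e-05
rotvec to goal [0.003  0.0001 0.0057] q [-0.16  0.4  -0.11  2.    0.06  0.74 -0.01]
button along/across -4.35340736471778 0.6960335663374015
button along/across -2.9530733755929712 0.7013714276766937
[[188.66079208 115.35655059]]
[[188.64945868 108.72530609]]
tab edge 16 [[185.40102808 176.97752084]]
tab edge 18 [[185.38509621 182.87153081]]
tab edge 20 [[185.36931481 188.72498842]]
```

Request:
{"method": "play_rows", "body": {"commands": [0,0,0.07,0,0,0,1,0,0,0.06,0,0,0,1,0,0,0,0,0,0,1]}}

```text
clock: 2.92
eef_pos: [0.5018, 0.1006, 0.0896]
eef_rot: [-0.001, 0.594, 0.805, -0.001]
ft_force: [-0.5, 0.3, 0.5]
opening: -0.0003
```

Request:
{"method": "play_rows", "body": {"commands": [0,0,0.02,0,0,0,1,0,0,0.02,0,0,0,1,0,0,0,0,0,0,1,0,0,0,0,0,0,1]}}

```text
clock: 3.25
eef_pos: [0.5028, 0.1008, 0.0849]
eef_rot: [-0.0, 0.594, 0.804, -0.0]
ft_force: [-1.2, 0.0, 2.9]
opening: 0.0003
```

Request:
{"method": "play_rows", "body": {"commands": [0,0,0.013,0,0,0,1,0,0,0.013,0,0,0,1,0,0,0,0,0,0,1,0,0,0,0,0,0,1]}}

```text
clock: 3.58
eef_pos: [0.5028, 0.1009, 0.0811]
eef_rot: [0.0, 0.594, 0.804, 0.0]
ft_force: [-1.3, -1.1, 5.7]
opening: 0.0002
```

Request:
{"method": "play_rows", "body": {"commands": [0,0,0.013,0,0,0,1,0,0,0,0,0,0,1,0,0,0,0,0,0,1]}}

```text
clock: 3.83
eef_pos: [0.5029, 0.1009, 0.08]
eef_rot: [0.0, 0.594, 0.804, 0.0]
ft_force: [-4.7, -1.9, 13.1]
opening: -0.0001
```

Request:
{"method": "play_rows", "body": {"commands": [0,0,0.01,0,0,0,1,0,0,0,0,0,0,1,0,0,0,0,0,0,1]}}

```text
clock: 4.08
eef_pos: [0.503, 0.1009, 0.0798]
eef_rot: [0.0, 0.594, 0.804, 0.0]
ft_force: [-8.0, -1.2, 27.2]
opening: 0.0002
```

Request:
{"method": "play_rows", "body": {"commands": [-0.01,0,0,0,0,0.003,1,-0.02,0,0,0,0,0,1,-0.025,0,0,0,0,0,1,-0.025,0,0,0,0,0,1,-0.025,0,0,0,0,0,1,-0.025,0,0,0,0,0,1]}}

```text
clock: 4.58
eef_pos: [0.5086, 0.0824, 0.0798]
eef_rot: [0.0, 0.596, 0.803, 0.0]
ft_force: [-8.1, -0.7, 26.7]
opening: -0.0
```

Run:
```python
from st import *
s=readout.get_state();rep(s)
im=grab_frame('top')[:,:,::-1];im2=grab_frame('side')[:,:,::-1]
a=cv2.resize(im[150:250,270:450],(0,0),fx=3,fy=3);cv2.imwrite('pics/t3.png',im);cv2.imwrite('pics/s3.png',im2)
# dish-plate pins/dish shift: track a carriage patch between frames
o=cv2.imread('pics/top0.png')
```

```text
t 4.5833 along 21.70059028958713 across -0.33316731402412875 tcp z 79.81675595338564 F [-8.1 -0.7 26.7] open -5.223389520121064e-06
rotvec to goal [ 0.0006  0.     -0.0004] q [-0.13  0.46 -0.1   2.01  0.07  0.67  0.02]
```

```bash
cat > tr.py <<'E'
from h import *
def shift(f):
    o=cv2.imread('pics/top0.png');t=o[170:218,360:408];im=cv2.imread(f)
    r=cv2.matchTemplate(im[150:230,340:470],t,cv2.TM_CCOEFF_NORMED);_,v,_,l=cv2.minMaxLoc(r)
    p=onz('top',(l[0]+340+23,l[1]+150+17),.06)-onz('top',(383,187),.06)
    print('carriage shift mm',np.hypot(*p[:2])*1e3,'score',v)
E
python3 -c "
from tr import *;shift('pics/t3.png')"
```

```text
carriage shift mm 18.6564628356436 score 0.8679266571998596
```

Request:
{"method": "play_rows", "body": {"commands": [-0.025,-0.002,0,0,0,0,1,-0.025,-0.002,0,0,0,0,1,-0.025,0,0,0,0,0,1,-0.025,0,0,0,0,0,1,-0.025,0,0,0,0,0,1,-0.025,0,0,0,0,0,1,-0.025,0,0,0,0,0,1,-0.025,0,0,0,0,0,1,-0.025,0,0,0,0,0,1,-0.025,0,0,0,0,0,1]}}

```text
clock: 5.52
eef_pos: [0.5195, 0.0463, 0.0799]
eef_rot: [0.001, 0.596, 0.803, 0.001]
ft_force: [-7.9, -1.3, 24.6]
opening: -0.0003
```

Request:
{"method": "play_rows", "body": {"commands": [-0.025,-0.001,0,0,0,0,1,-0.025,-0.001,0,0,0,0,1,-0.025,0,0.001,0,0,0,1,-0.025,0,0,0,0,0,1,-0.025,0,0.001,0,0,0,1,-0.025,0,0,0,0,0,1,-0.025,0,0,0,0,0,1,-0.025,0,0,0,0,0,1,-0.025,0,0,0,0,0,1,-0.025,0,0,0,0,0,1]}}

```text
clock: 6.35
eef_pos: [0.5305, 0.0101, 0.0798]
eef_rot: [0.001, 0.596, 0.803, 0.001]
ft_force: [-6.8, -0.4, 24.5]
opening: 0.0001
```

Request:
{"method": "play_rows", "body": {"commands": [-0.025,-0.001,0,0,0,0,1,-0.025,-0.001,0,0,0,0,1,-0.025,0,0.001,0,0,0,1,-0.025,0,0,0,0,0,1,-0.025,0,0.001,0,0,0,1,-0.025,0,0,0,0,0,1,-0.025,0,0,0,0,0,1,-0.025,0,0,0,0,0,1,-0.02,0,0,0,0,0,1,0,0,0,0,0,0,1]}}

```text
clock: 7.18
eef_pos: [0.5404, -0.0228, 0.0798]
eef_rot: [0.002, 0.597, 0.802, 0.001]
ft_force: [-5.7, -3.9, 25.2]
opening: -0.0003
```

Run:
```python
from tr import *
from st import rep
rep(readout.get_state());cv2.imwrite('pics/t4.png',grab_frame('top')[:,:,::-1]);shift('pics/t4.png')
```

```text
t 7.1833 along 131.69410136790313 across -0.2954175406394396 tcp z 79.84671342999016 F [-5.7 -3.9 25.2] open -0.0002556592636090532
rotvec to goal [ 0.0035  0.0022 -0.0019] q [ 0.06  0.49 -0.08  1.96  0.06  0.69  0.23]
carriage shift mm 162.74278831754566 score 0.44713354110717773
```

Request:
{"method": "play_rows", "body": {"commands": [-0.02,0,0,0,0,0,1,-0.02,0,0,0,0,0,1,-0.013,0,0,0,0,0,1,0,0,0,0,0,0,1]}}

```text
clock: 7.57
eef_pos: [0.5427, -0.0302, 0.0799]
eef_rot: [0.002, 0.597, 0.802, 0.001]
ft_force: [-5.2, -1.9, 23.9]
opening: 0.0001
```

Request:
{"method": "play_rows", "body": {"commands": [-0.01,0,0,0,0,0,1,-0.01,0,0,0,0,0,1,0,0,0,0,0,0,1]}}

```text
clock: 7.82
eef_pos: [0.5434, -0.0328, 0.0799]
eef_rot: [0.002, 0.597, 0.803, 0.001]
ft_force: [-5.2, -1.1, 25.0]
opening: 0.0001
```

Request:
{"method": "play_rows", "body": {"commands": [-0.01,0,0,0,0,0,1,-0.01,0,0,0,0,0,1,0,0,0,0,0,0,1]}}

```text
clock: 8.07
eef_pos: [0.5436, -0.0332, 0.0798]
eef_rot: [0.0, 0.596, 0.803, 0.001]
ft_force: [-7.0, 4.0, 26.8]
opening: 0.0004
```

Request:
{"method": "play_rows", "body": {"commands": [-0.01,0,0,0,0,0,1,-0.01,0,0,0,0,0,1,0,0,0,0,0,0,1]}}

```text
clock: 8.32
eef_pos: [0.5437, -0.0334, 0.0798]
eef_rot: [-0.001, 0.595, 0.804, 0.002]
ft_force: [-9.9, 9.7, 30.0]
opening: 0.0004
```

The carriage stopped about 140 mm from its start, with roughly 12 N of resistance along the rail. Now lifting straight up.

Request:
{"method": "play_rows", "body": {"commands": [0,0,-0.013,0,0,0,1,0,0,-0.013,0,0,0,1,0,0,-0.013,0,0,0,1,0,0,-0.013,0,0,0,1,0,0,-0.02,0,0,0,1,0,0,-0.02,0,0,0,1,0,0,0,0,0,0,1]}}

```text
clock: 8.9
eef_pos: [0.5431, -0.0387, 0.0908]
eef_rot: [0.0, 0.597, 0.802, -0.0]
ft_force: [-0.7, -0.3, 0.7]
opening: -0.0002
```

Request:
{"method": "play_rows", "body": {"commands": [0,0,-0.05,0,0,0,1,0,0,-0.1,0,0,0,1,0.05,0,-0.1,0,0,0,1,0.1,0,-0.1,0,0,0,1,0.15,0,-0.1,0,0,0,1,0.15,0,0,0,0,0,1,0.15,0,0,0,0,0,1,0,0,0,0,0,0,1]}}

```text
clock: 9.57
eef_pos: [0.5159, 0.0533, 0.1587]
eef_rot: [-0.001, 0.594, 0.804, 0.001]
ft_force: [0.4, 0.5, -0.3]
opening: 0.0001
```

Run:
```python
from st import *
s=readout.get_state();rep(s)
w=grab_frame('wrist')[:,:,::-1];cv2.imwrite('pics/w5.png',w);i=grab_frame('side')[:,:,::-1]
a=i[170:350,250:490];cv2.imwrite('pics/s5.png',np.vstack([cv2.resize(w[100:300,200:480],(560,400))[:300],cv2.resize(a,(560,300))[:300]]))
print(proj('wrist',[b+.1385*d,b+.1385*d-[0,0,.003]],s))
cv2.imwrite('pics/top5.png',grab_frame('top')[:,:,::-1])
```

```text
t 9.5667 along 51.6943954997644 across -1.7200513867411993 tcp z 158.7083036850086 F [ 0.4  0.5 -0.3] open 6.62332334881512e-05
rotvec to goal [ 0.0002 -0.0024  0.0049] q [-0.05  0.34 -0.12  1.96  0.05  0.84  0.1 ]
[[326.77999873 309.28019928]
 [326.76635665 307.09469006]]
```

View pics/s5.png

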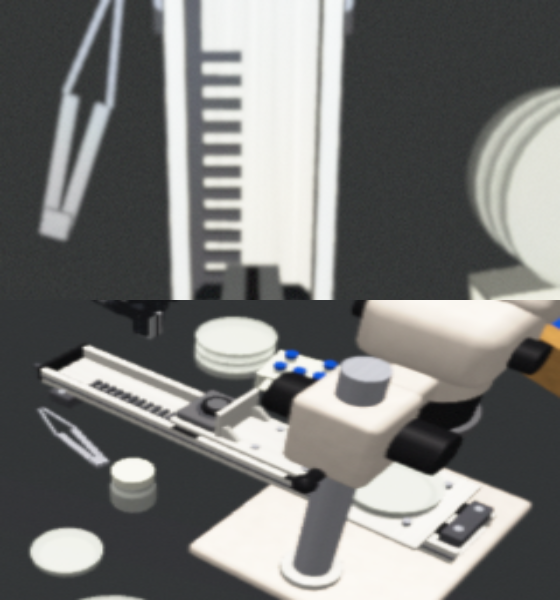

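Side view: the carriage is at the microscope end, the dish is still between its pins, and the forceps, jar and stack look unmoved. I'll zoom in on the stop and the button.

Run:
```python
from st import *
i=grab_frame('side')[:,:,::-1].copy()
cv2.imwrite('pics/side6.png',i)
z=lambda c,f:cv2.resize(c,None,fx=f,fy=f,interpolation=cv2.INTER_CUBIC)
A=z(i[225:265,320:375],7);o=cv2.imread('pics/side0.png');B=z(o[190:230,275:330],7);C=z(i[250:300,400:470],7);C=C[:,:490]
t=np.hstack([A,B]);C=cv2.copyMakeBorder(C,0,0,0,t.shape[1]-C.shape[1],0)
cv2.imwrite('pics/z6.png',np.vstack([t,C])[:600])
n0=b+.1885*d
bb=b-.0015*d
print('button now',proj('side',[bb+.14*d,bb+.14*d-[0,0,.003],bb+.13*d]),'nest',proj('side',[bb+.33*d-[0,0,.024]]))
```

```text
button now [[343.21299875 231.53265978]
 [343.14846493 232.50173744]
 [339.59241966 229.43014854]] nest [[417.466714   283.36046425]]
```

View pics/z6.png

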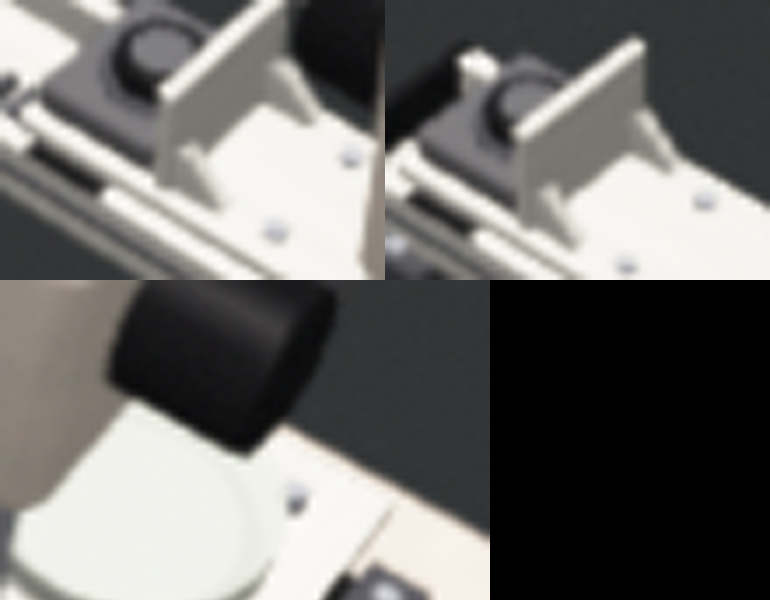

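Run:
```python
from st import *
# tab near top corner, start vs now; pin top, start vs now (read from the zooms)
for a,c,z in(((518-385,133),(160,90),.098),((705-385,200),(350,155),.059),((627-385,264),(276,231),.059)):
    p=onz('side',(a[0]/7+275,a[1]/7+190),z);q=onz('side',(c[0]/7+320,c[1]/7+225),z)
    print('travel',(q-p)@d*1e3,'across',(q-p)@[.9572,.2895,0]*1e3)
i=cv2.imread('pics/side6.png');cv2.imwrite('pics/z7.png',cv2.resize(i[265:325,385:465],None,fx=8,fy=8,interpolation=cv2.INTER_CUBIC))
```

```text
travel 137.7895439979812 across -0.0716435753573969
travel 138.5335276649726 across 0.13269570104135742
travel 139.32566642009402 across -0.4426512779222388
```

View pics/z7.png

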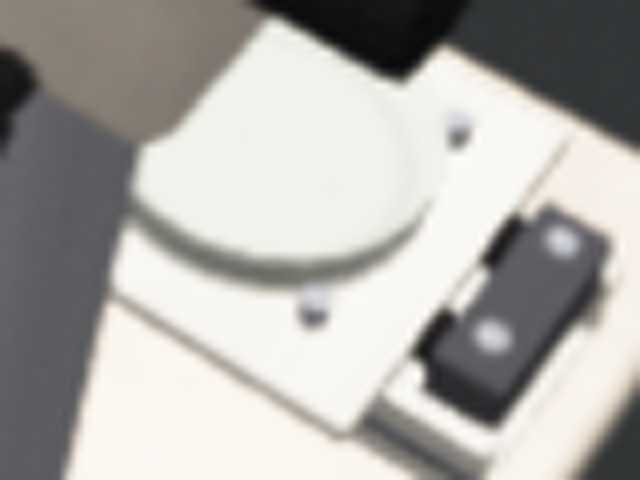

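The front edge is against both rubber bumpers, the dish sits between its pins and the button is up. Handing in.

```bash
python3 -c "
from rig import ticket,readout
print(readout.get_state()['clock']);print(ticket.job_done())"
```

```text
9.7667
the job is handed in; nothing more can be done
None
```

The carriage is home under the microscope, and the button has sprung back up to lock it. I handed the job in at 9.8 s of the 38 s allowed; no verdict was reported.

**What I did:** I pressed the button right down with the closed fingertips at about 25 N. I kept it down for the whole push, with the tool height steady to within about 0.1 mm. The carriage stopped after about 140 mm of tool travel, with about 12 N of resistance along the rail. I then lifted straight up and backed away.

**Last checks:**
- **End stop:** the side view shows the front edge of the carriage against both rubber bumpers.
- **Button:** it looks up, as it did at the start, and the wrist force is near zero.
- **Dish and bench:** the dish is between its pins, and the forceps, jar and dish stack look undisturbed.

**What failed or disagreed:**
- **Travel:** the side camera measured 138 to 139 mm, against 140 mm from the tool. That is within the 2 mm calibration tolerance and the 1 mm of lock play.
- **Tracking:** following the dish from above failed near the end (match score 0.45) because the microscope hid it, so I did not use that figure.
- **Lock:** I did not test it by pulling the carriage back.

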